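Load a glaze test tile onto the cam-driven carrier peg

ROBOT

A 6-joint arm with a two-finger parallel gripper is mounted at the origin on the work surface. World frame = base frame: x ahead of the robot, y to its left, z up, the work surface at z = 0. Lengths are in m, angles in rad, forces in N, time in s.
With the tool pointing down it reaches from about 0.375 to 0.75 m from the base axis. Payload 9 kg.
Tool frame: the origin (TCP) lies at the very end of the fingers, on their centre line; the grasp point (between the pads) lies 19 mm behind it; x points along the fingers, y is the direction in which the jaws open and shut, and the axes are right-handed (so a half turn about x gives the same grasp; the last joint's range is limited). The gripper opens to 85 mm and grips with 20 to 120 N. Pads are 22 mm wide; open, the fingers measure 114 mm over their backs; the gripper's body (76 mm by 85 mm) begins 54 mm behind the grasp point. The pads swing forward as they close: fully open they stand 13 mm farther back than shut.
Start: joints at [0.969, 0.104, 0.097, 1.564, 0, 1.353], TCP at [0.225, 0.556, 0.231] pointing down, gripper open.
Joint ranges: [-2.99, 2.99], [-0.84, 1.86], [-1.1, 1.16], [-1.84, 2.11], [-1.51, 1.56], [-3.14, 3.14]. Speed limits (rad/s): [2.22, 2.22, 2.57, 3.14, 3.14, 3.14].

INTERFACE

Orientations are given as a unit quaternion [x, y, z, w].
In Python, from station import arm, grab_frame, camera_info, telemetry gives the robot as it stands. The module is installed in compiled form; this text tells all that it offers. Calls block until the motion is done:
- arm.reach(position, orientation): joint-space move of the TCP to a pose.
- arm.line_to(position, attitude=None, v=0.15, stop_force=None): straight line of the TCP; attitude=None keeps the orientation; v is the mean speed in m/s. With stop_force (N) it stops when the force on the tool has changed by that much, and returns True; else False.
- arm.move_joints(angles): joint-space move.
- arm.gripper_to(opening, grip_force=None): finger opening in m; grip_force is the grip in N (None keeps the last); returns when the fingers have stopped.
- arm.hold(seconds).
- arm.ik(position, orientation): joint angles nearest the present ones, or None.
- grab_frame(name): name is "scene" or "top"; returns the picture (400x640x3 uint8, red, green, blue); there is no depth.
- camera_info(name): a dict with "camera_matrix" (3x3 intrinsics, pixels), "world_to_cam" (4x4, takes a point from world to camera coordinates). Camera axes: x right, y down, z forward; pixel columns grow to the right and rows downward; lengths in m; the calibration is good to about 2 mm. A picture is of the moment at which its call begins. camera_info takes no time and is no camera call.
A pose or a line that the arm cannot do raises arm.MotionError and nothing moves.
- arm.close_job(): hands the job in, once; it reports no verdict.
Readings, each from a call of its own:
- telemetry.current_clock(): time.
- telemetry.current_joint_positions(): joint angles.
- telemetry.current_joint_velocities(): joint speeds.
- telemetry.current_effort(): joint torques, N m.
- telemetry.current_position(): TCP position.
- telemetry.current_tool_rot(): TCP orientation.
- telemetry.current_force(): force on the tool from outside, world axes, zero at the start.
- telemetry.current_ft_torque(): the same for the moment, N m.
- telemetry.current_grip_width(): finger opening in m.
Only numpy, scipy, OpenCV 4.12 (cv2) and the standard library are available. Lean on these libraries where they do the work, as an engineer would, in place of code of your own. Each camera call takes 0.05 s, during which the arm holds its last target.

TASK

On the tile loader, turn the crank until the roller rests well within the cam's flat dwell, which brings the carrier peg into line with the rail. Then slide the hanging test tile nearest the peg along the rail and across the small gap, so that it hangs by its hole wholly on the peg. Leave the other tile hanging on the rail, and the pots and tools around it where they are.

Things in the scene. Friction and masses are not known exactly. Their poses are not given: they have to be found in the camera images.
- crank (a joint): Crank and cam angle (rad) about a vertical axis, growing counterclockwise from above, 0 to 4.6; takes up to 10 N at the knob. The steel plate cam pushes the brass roller of the sprung carriage that bears the peg 30 mm along the loader's +x. Flat dwell: 1.72 to 3.48 (middle 2.6), peg in line with the rail; the cam stays there when let go, but is pushed back on the slopes before and after.
- crank_axis (a point): Point on the vertical crank axis, level with the knob's centre, 84 mm above the table. Its axes are the loader's: z up, y along the rail from its free end to its post, x from the crank side (facing the robot) towards the rail. The loader is fixed; base plate 250 (x) x 400 (y) x 14 mm.
- crank_knob (a point): Centre of the dark wooden crank knob: upright cylinder, 18 mm in diameter, 57 to 107 mm above the table, 55 mm from the crank axis, fixed to the crank arm (does not spin on it); the arm's top is 57 mm above the table. At crank angle 0 it lies 100 degrees counterclockwise (from above) of the loader's +x, seen from the axis.
- rail_end (a point): Centre of the free end of the rail on which the tiles hang: level round steel bar, 10 mm in diameter, axis 165 mm above the table, running 174 mm from here along this point's +y to a post no higher than the bar. Same axes as crank_axis.
- peg_tip (a point): Centre of the free end of the carrier peg: level round steel bar, 10 mm in diameter, axis 164.5 mm above the table, running 99 mm from here along this point's -y to an upright post 20 x 14 mm, about as high as the peg's axis. Moves with the carriage; in the dwell it faces the rail's end in line across a 4 mm gap. Same axes as crank_axis.
- tile_a_eye (a point): Hole centre of the tile to be moved, the one nearest the peg: fired clay, 76 wide, 105 tall, 8 mm thick, 0.1 to 0.2 kg, hanging across the rail by a 23 mm hole; top edge 20 mm above the hole's centre, bottom edge 85 mm below. Axes: y through the hole (along the bar), z up, x across its width. Hanging, the hole's centre is 6 to 7 mm below the bar's axis.
- tile_b_eye (a point): Centre of the hole of the other, identical tile, farther along the rail; it stays on the rail.
- dish: Bystander: small white bowl, 72 mm across, 28 mm high, standing on the loader's base plate under or in front of the rail; origin at the centre of its underside. Leave it.
- cup: Bystander: grey cup, 84 mm across, 105 mm high; origin at the centre of its underside. Leave it.
- beaker: Bystander: dark cup, 72 mm across, 85 mm high; origin at the centre of its underside. Leave it.
- jar: Bystander: amber glass jar with a white cap, 68 mm across, 90 mm high; origin at the centre of its underside. Leave it.
- rib: Bystander: flat wooden potter's rib, 100 x 55 x 8 mm, lying flat; origin at the centre of its underside. Leave it.
- glaze_brush: Bystander: glaze brush, 200 mm long, lying flat. Leave it.
- weight: Bystander: brass disc weight, 60 mm across, 35 mm high; origin at the centre of its underside. Leave it.
Not all that is in view belongs to the job. What is shaped like the part that bears tile_a_eye but green is not meant.

How it is judged:
By the outcome, as a careful person would: the job done as asked, in the order asked, and still so for the second after the job is handed in, with the robot touching nothing.
It also fails if it takes over 53 s, if anything falls off the work surface, if the arm or the gripper's body presses on something with over 40 N, if the wrist force passes 120 N, or if a joint passes its speed limit or range.

## Working session

There is one attempt and no reset: what is moved stays moved. The work goes in short steps, each a Python script; the robot and the scene stay as the last script left them, time stands still between calls to the robot, and variables do not carry over. Pictures are saved under pics/ and viewed, and the job is handed in when it is done.

```bash
mkdir -p pics; ls
python3 - <<'E'
from station import arm, grab_frame, camera_info, telemetry
import cv2, numpy as np
np.set_printoptions(precision=4,suppress=True)
for n in ("scene","top"):
    im=grab_frame(n); cv2.imwrite(f"pics/{n}0.png",im[:,:,::-1]); c=camera_info(n); print(n,c["camera_matrix"],c["world_to_cam"])
print(telemetry.current_clock(),telemetry.current_tool_rot(),telemetry.current_position())
E
```

```text
pics
scene [[517.7324   0.     322.6632]
 [  0.     517.7324 211.6704]
 [  0.       0.       1.    ]] [[ 0.4262  0.9044  0.0205 -0.2047]
 [ 0.6121 -0.2717 -0.7427 -0.2252]
 [-0.6661  0.3291 -0.6693  1.7233]
 [ 0.      0.      0.      1.    ]]
top [[400.365    0.     318.8856]
 [  0.     400.365  201.7348]
 [  0.       0.       1.    ]] [[ 0.0018 -0.9999  0.0167 -0.0072]
 [-0.9805 -0.0051 -0.1965  0.5202]
 [ 0.1966 -0.016  -0.9804  1.1821]
 [ 0.      0.      0.      1.    ]]
0.1 [ 0.1345  0.6943 -0.1353  0.694 ] [0.2245 0.5561 0.2306]
```

View pics/scene0.png

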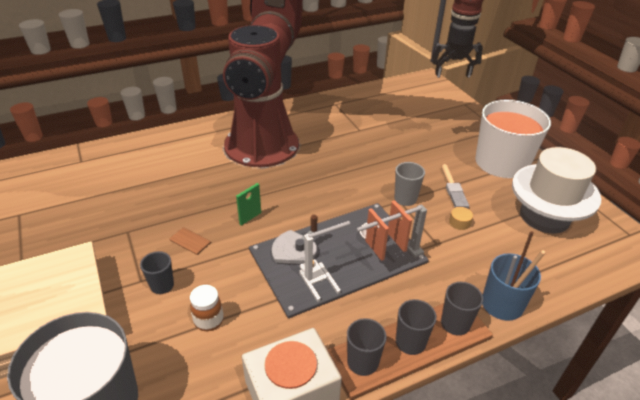

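View pics/top0.png

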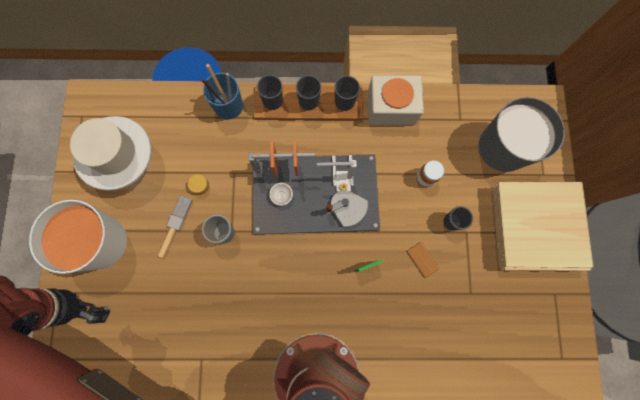

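Run:
```python
import cv2
a=cv2.imread("pics/scene0.png")[180:320,235:445]; cv2.imwrite("pics/scene0z.png",cv2.resize(a,None,fx=3.8,fy=3.8,interpolation=cv2.INTER_CUBIC))
a=cv2.imread("pics/top0.png")[130:250,240:400]; cv2.imwrite("pics/top0z.png",cv2.resize(a,None,fx=5,fy=5,interpolation=cv2.INTER_CUBIC))
```

```text
(no output)
```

View pics/scene0z.png

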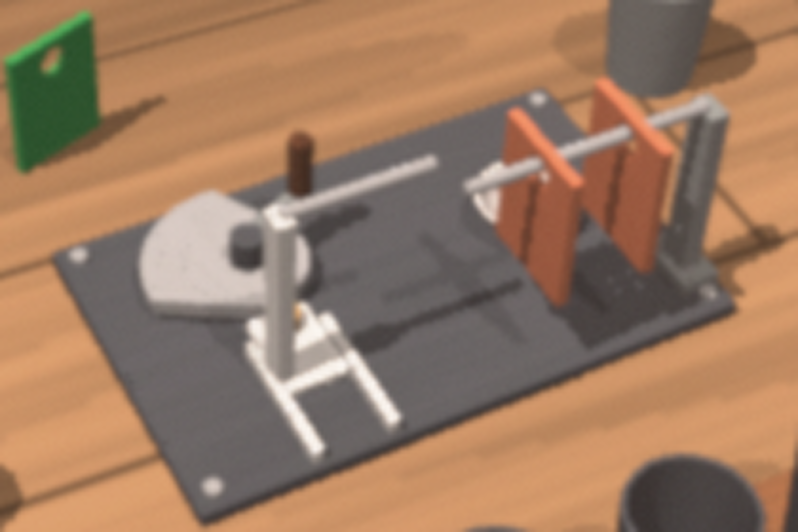

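View pics/top0z.png

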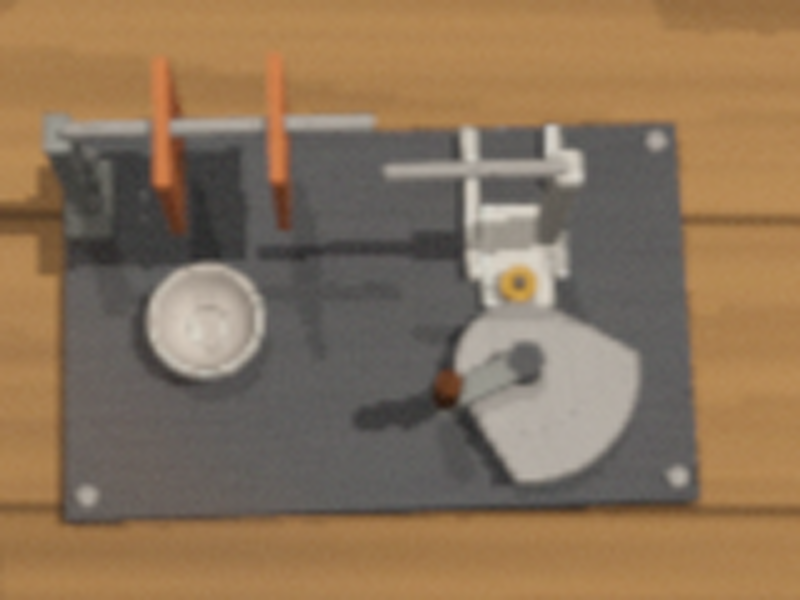

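```bash
cat > h.py <<'E'
import numpy as np, cv2
from station import arm, grab_frame, camera_info, telemetry
np.set_printoptions(precision=4,suppress=True)
def ray(n,u,v):
    c=camera_info(n);K=c["camera_matrix"];T=c["world_to_cam"];R=T[:3,:3]
    return -R.T@T[:3,3], R.T@np.linalg.inv(K)@np.array([u,v,1.])
def atz(n,u,v,z):
    o,d=ray(n,u,v); return o+d*(z-o[2])/d[2]
def tri(a,b):
    A=np.zeros((3,3));B=np.zeros(3)
    for n,(u,v) in (("scene",a),("top",b)):
        o,d=ray(n,u,v);d/=np.linalg.norm(d);P=np.eye(3)-np.outer(d,d);A+=P;B+=P@o
    return np.linalg.solve(A,B)
def proj(n,p):
    c=camera_info(n);q=c["world_to_cam"]@np.append(p,1);q=c["camera_matrix"]@q[:3];return q[:2]/q[2]
def zs(p,s=3.8,o=(235,180)): return (np.array(p)+.5)/s-.5+np.array(o)
def zt(p,s=5,o=(240,130)): return (np.array(p)+.5)/s-.5+np.array(o)
E
python3 - <<'E'
from h import *
S={}
pts={"railend":((468,186),(375,122),.165),"railpost":((712,103),(62,128),.165),"pegtip":((434,161),(385,171),.1645),"pegpost":((285,205),(575,168),.1645),
"knobtop":((300,138),(447,382),.107),"hub":((248,235),(527,358),.06),"scr1":((78,255),(678,476),.014),"scr2":((538,98),(88,495),.014),"scr3":((212,486),(656,140),.014)}
for k,(a,b,z) in pts.items():
    a=zs(a);b=zt(b);S[k]=atz("scene",*a,z),atz("top",*b,z)
    print(k,S[k][0],S[k][1],"tri",tri(a,b))
for i in (0,1):
    for p,q in (("scr2","scr1"),("railpost","railend"),("pegtip","pegpost")):
        d=S[p][i]-S[q][i];print(p,q,np.linalg.norm(d),np.degrees(np.arctan2(d[1],d[0]))-90)
E
```

```text
railend [0.6371 0.0119 0.165 ] [0.6367 0.009  0.165 ] tri [0.6371 0.0102 0.1655]
railpost [0.6331 0.1903 0.165 ] [0.6318 0.1875 0.165 ] tri [0.6326 0.1888 0.1648]
pegtip [0.6085 0.0035 0.1645] [0.6077 0.0032 0.1645] tri [0.608  0.0034 0.164 ]
pegpost [ 0.6064 -0.0959  0.1645] [ 0.6102 -0.1052  0.1645] tri [ 0.61   -0.1014  0.1698]
knobtop [ 0.4992 -0.0367  0.107 ] [ 0.4965 -0.0342  0.107 ] tri [ 0.4967 -0.0349  0.1043]
hub [ 0.5253 -0.086   0.06  ] [ 0.5206 -0.0853  0.06  ] tri [ 0.5216 -0.0851  0.0562]
scr1 [ 0.4535 -0.1826  0.014 ] [ 0.4546 -0.1835  0.014 ] tri [ 0.4545 -0.1831  0.0152]
scr2 [0.4394 0.1886 0.014 ] [0.4411 0.1868 0.014 ] tri [0.441  0.187  0.0158]
scr3 [ 0.6731 -0.1743  0.014 ] [ 0.6752 -0.1748  0.014 ] tri [ 0.6745 -0.1747  0.0159]
scr2 scr1 0.3714388299428424 2.1756572269932235
railpost railend 0.1784515778560357 1.2722531833077824
pegtip pegpost 0.09940786238812235 -1.2095852278748822
scr2 scr1 0.3705242859509587 2.091873034906911
railpost railend 0.1785356606866538 1.5645571392806374
pegtip pegpost 0.10846802282851067 1.3320178205373026
```

```bash
cat >> h.py <<'E'
from scipy.spatial.transform import Rotation as Rn
def down(th):
    x=np.array([0,0,-1.]);y=np.array([np.cos(th),np.sin(th),0]);return Rn.from_matrix(np.column_stack([x,y,np.cross(x,y)])).as_quat()
AX=np.array([0.5218,-0.0852]); YAW=np.radians(2.0)
XD=np.array([np.cos(YAW),np.sin(YAW)]);YD=np.array([-np.sin(YAW),np.cos(YAW)])
def knob(c): a=YAW+np.radians(100)+c; return AX+.055*np.array([np.cos(a),np.sin(a)]), a
E
python3 - <<'E'
from h import *
print("tub",atz("top",78,205,.15),atz("top",105,237,.15),atz("top",78,272,.15))
for z,p in ((.1785,(275,56)),(.1785,(277,121)),(.1785,(279,187)),(.1785,(162,121))): print(atz("top",*zt(p),z))
for z,p in ((.1785,(511,112)),(.1785,(547,148)),(.1785,(580,183)),(.1785,(636,115))): print(atz("scene",*zs(p),z))
R=Rn.from_quat(telemetry.current_tool_rot()).as_matrix();print(R)
k=np.array([.4975,-.0355]);d=k-AX;c0=np.arctan2(d[1],d[0])-YAW-np.radians(100);print("c0",c0,np.linalg.norm(d))
for half in (0,np.pi):
  for c in np.linspace(c0,2.6,5):
    p,a=knob(c); q=arm.ik([*p,.070],down(a+np.pi/2+half)); print(c,p,q)
for half in (0,np.pi):
  for y in (.07,-.05):
    print(arm.ik([.613,y,.14],down(YAW+np.pi/2+half)))
E
```

```text
tub [0.4877 0.6703 0.15  ] [0.3983 0.5859 0.15  ] [0.303  0.6483 0.15  ]
[0.6711 0.0661 0.1785]
[0.6325 0.0644 0.1785]
[0.5938 0.0628 0.1785]
[0.632  0.1292 0.1785]
[0.6014 0.0602 0.1785]
[0.6392 0.0643 0.1785]
[0.6742 0.067  0.1785]
[0.6355 0.1301 0.1785]
[[-0.0007  0.3744  0.9273]
 [-0.001   0.9273 -0.3744]
 [-1.     -0.0012 -0.0003]]
c0 0.24531585133418798 0.05532250898142638
0.24531585133418798 [ 0.4976 -0.0358] [-0.3346 -0.1734 -0.4681  1.2761  0.     -2.3601]
0.833986888500641 [ 0.4743 -0.0575] [-0.3954 -0.2431 -0.5288  1.2851  0.     -3.0096]
1.422657925667094 [ 0.4669 -0.0886] [-0.4637 -0.2516 -0.536   1.2864  0.      2.6166]
2.011328962833547 [ 0.478  -0.1185] [-0.5093 -0.1944 -0.4867  1.2785  0.      1.9824]
2.6 [ 0.5039 -0.1372] [-0.5166 -0.0991 -0.4001  1.2698  0.      1.3863]
0.24531585133418798 [ 0.4976 -0.0358] [-0.3346 -0.1734 -0.4681  1.2761  0.      0.7815]
0.833986888500641 [ 0.4743 -0.0575] [-0.3954 -0.2431 -0.5288  1.2851  0.      0.132 ]
1.422657925667094 [ 0.4669 -0.0886] [-0.4637 -0.2516 -0.536   1.2864  0.     -0.525 ]
2.011328962833547 [ 0.478  -0.1185] [-0.5093 -0.1944 -0.4867  1.2785  0.     -1.1592]
2.6 [ 0.5039 -0.1372] [-0.5166 -0.0991 -0.4001  1.2698  0.     -1.7553]
[-0.0979  0.1575 -0.0105  1.4027  0.     -0.1328]
[-0.2937  0.1516 -0.017   1.4022  0.     -0.3286]
[-0.0979  0.1575 -0.0105  1.4027  0.      3.0088]
[-0.2937  0.1516 -0.017   1.4022  0.      2.813 ]
```

Run:
```python
from h import *
p,a=knob(.245)
o=down(a+np.pi*1.5)
P=telemetry.current_position()
arm.line_to([*P[:2],.30],v=.3)
arm.reach([*p,.19],o)
arm.gripper_to(.045,40)
print(telemetry.current_clock(),telemetry.current_joint_positions())
print("hit",arm.line_to([*p,.069],v=.15,stop_force=8))
print(telemetry.current_position(),p,telemetry.current_force(),telemetry.current_clock())
im=grab_frame("scene"); a=im[150:300,220:430,::-1]; cv2.imwrite("pics/s1.png",cv2.resize(a,None,fx=3.8,fy=3.8,interpolation=cv2.INTER_CUBIC))
```

```text
3.3 [-0.3344 -0.2107 -0.2822  1.4993  0.      0.7819]
hit False
[ 0.4983 -0.036   0.07  ] [ 0.4977 -0.0358] [0.1772 0.0099 1.024 ] 4.2583
```

View pics/s1.png

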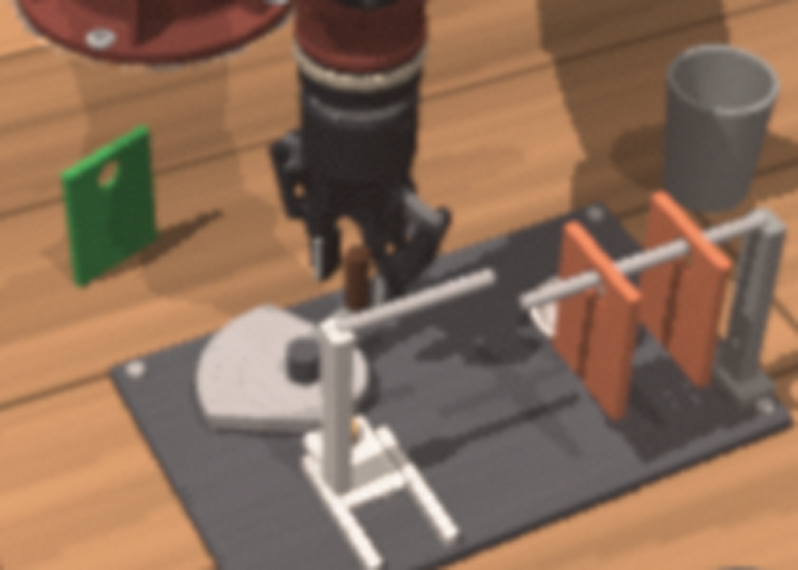

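The knob (zoom 355,275) sits between the fingers, and the tiles and peg are undisturbed. Next I grip it and turn.

Run:
```python
from h import *
arm.gripper_to(.0,30)
print("w",telemetry.current_grip_width(),telemetry.current_force())
c=.245
for c in np.arange(.245,2.62,.157)[1:]:
    p,a=knob(c)
    arm.line_to([*p,.069],down(a+np.pi*1.5),v=.06)
    P=telemetry.current_position();d=P[:2]-AX
    print(round(c,2),round(np.arctan2(d[1],d[0])%(2*np.pi)-YAW-np.radians(100),3),telemetry.current_force(),round(telemetry.current_grip_width(),4),telemetry.current_clock())
    if np.linalg.norm(telemetry.current_force())>40: print("STOP");break
im=grab_frame("scene"); a=im[150:300,220:430,::-1]; cv2.imwrite("pics/s2.png",cv2.resize(a,None,fx=3.8,fy=3.8,interpolation=cv2.INTER_CUBIC))
```

```text
w 0.01704638154477947 [-0.7319 -0.7157  5.6039]
0.4 0.402 [-2.7132  0.6681  6.7981] 0.0172 4.9667
0.56 0.559 [-2.2105  0.8235  7.0716] 0.0172 5.275
0.72 0.715 [-3.3182  1.8556  6.9952] 0.0178 5.5833
0.87 0.872 [-3.8531  2.0844  7.7897] 0.0173 5.8917
1.03 1.028 [-3.9091  3.3758  8.4835] 0.0175 6.2
1.19 1.184 [-2.9171  3.3004  8.0403] 0.0173 6.5083
1.34 1.34 [-3.2025  3.941   7.6892] 0.0171 6.8167
1.5 1.491 [-3.8563  4.4096  8.9518] 0.0172 7.125
1.66 1.633 [-4.0765  9.0088 10.4285] 0.017 7.4333
1.82 1.807 [-3.5222  4.6558  8.9074] 0.0173 7.7417
1.97 1.972 [-2.8527  2.1363  6.4357] 0.0174 8.05
2.13 2.136 [0.1277 1.5717 5.1069] 0.0172 8.3583
2.29 2.294 [1.1615 3.468  6.185 ] 0.0171 8.6667
2.44 2.45 [-0.0074  3.7117  5.6884] 0.0173 8.975
2.6 2.606 [-0.7439  5.8306  6.7064] 0.0174 9.2833
```

View pics/s2.png

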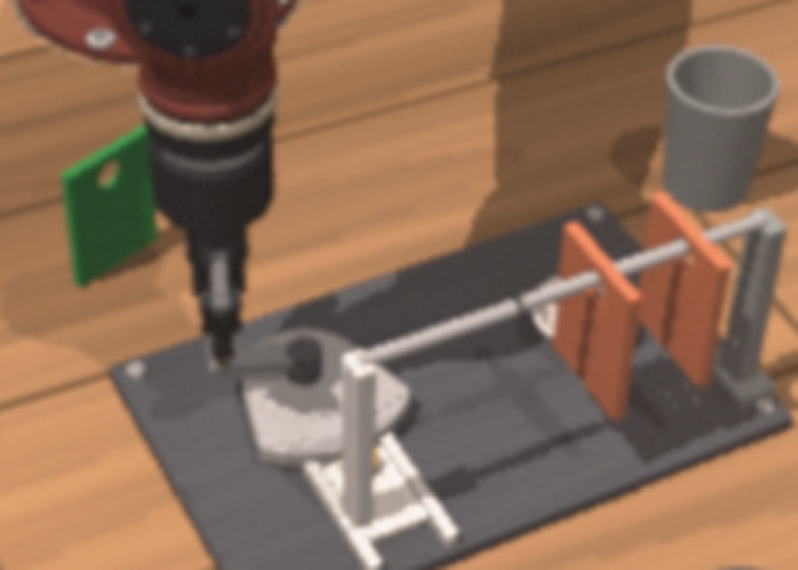

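Run:
```python
from h import *
arm.gripper_to(.045,40)
p=telemetry.current_position()
arm.line_to([*p[:2],.25],v=.25)
t=np.array([.6355,.0645])-.024*XD
arm.reach([*t,.25],down(YAW-np.pi/2+ (0 if False else np.pi)))
arm.gripper_to(.040)
print(telemetry.current_joint_positions(),telemetry.current_clock(),telemetry.current_position(),t)
im=grab_frame("scene"); a=im[150:300,220:430,::-1]; cv2.imwrite("pics/s3.png",cv2.resize(a,None,fx=3.8,fy=3.8,interpolation=cv2.INTER_CUBIC))
im=grab_frame("top"); a=im[130:250,240:400,::-1]; cv2.imwrite("pics/t3.png",cv2.resize(a,None,fx=5,fy=5,interpolation=cv2.INTER_CUBIC))
```

```text
[-0.1094  0.1551  0.1864  1.602  -0.0001 -0.1439] 12.25 [0.6115 0.0632 0.2501] [0.6115 0.0637]
```

View pics/s3.png

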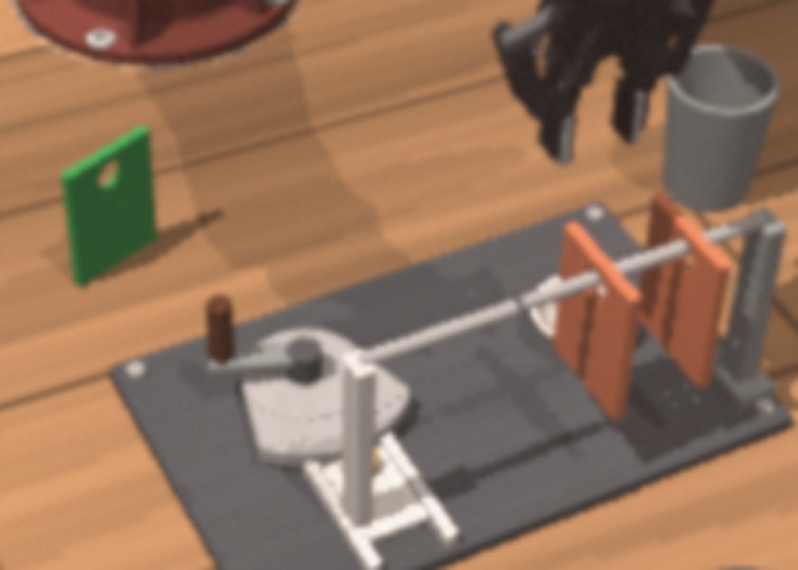

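View pics/t3.png

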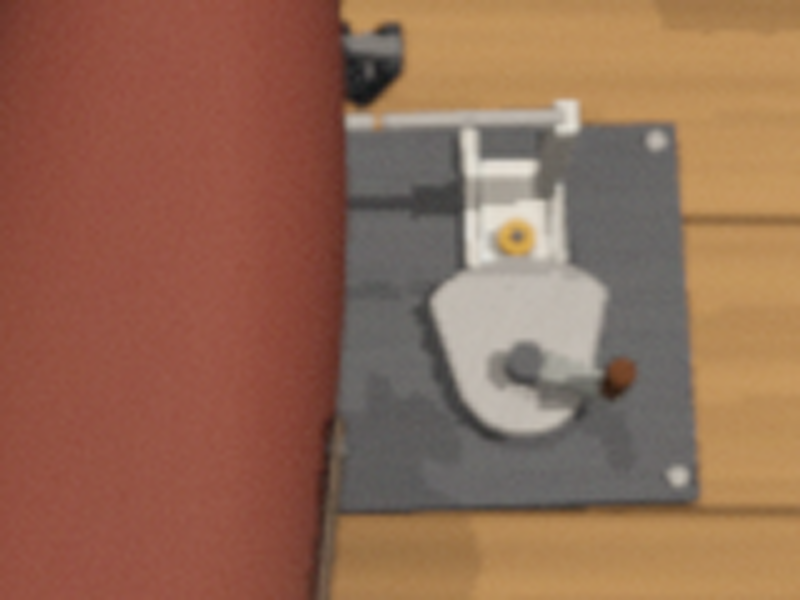

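Cam stays in mid-dwell: the roller is centred on the flat at top zoom (517,238), and the peg is in line with the rail at (375,120). Now I descend on the tile.

Run:
```python
from h import *
t=np.array([.6355,.0645])-.024*XD
print("hit",arm.line_to([*t,.138],v=.12,stop_force=6))
print(telemetry.current_position(),telemetry.current_force(),telemetry.current_clock())
im=grab_frame("scene"); a=im[150:300,260:470,::-1]; cv2.imwrite("pics/s4.png",cv2.resize(a,None,fx=3.8,fy=3.8,interpolation=cv2.INTER_CUBIC))
```

```text
hit False
[0.6121 0.0636 0.1391] [ 0.5551 -0.8866 -0.4689] 13.4333
```

View pics/s4.png

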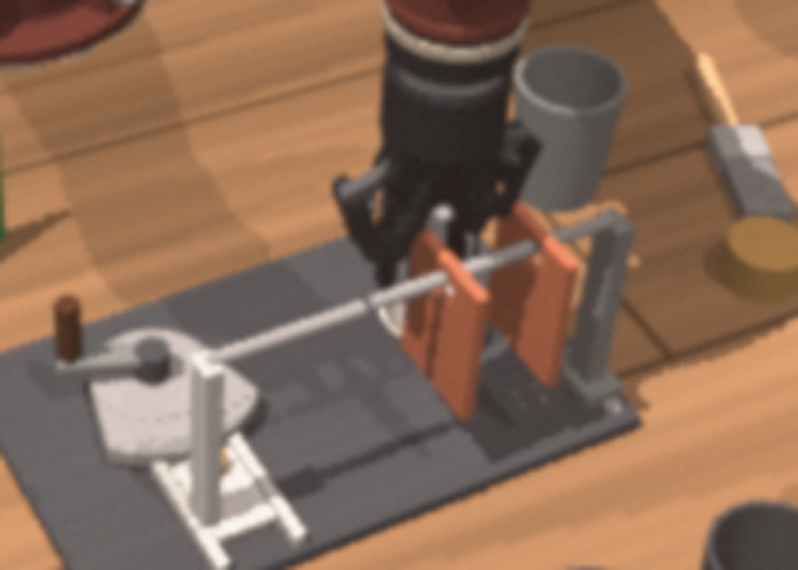

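Tile A stands between the fingers, with its top edge at zoom (440,255) and tile B clear of them. I'll grip it and lift it 5 mm.

Run:
```python
from h import *
arm.gripper_to(.0,40)
P=telemetry.current_position()
print("w",telemetry.current_grip_width(),telemetry.current_force(),P)
t=np.array([.6355,.0645])-.024*XD
arm.line_to([*t,.143],v=.03,stop_force=8)
print(telemetry.current_position(),telemetry.current_force(),telemetry.current_clock())
im=grab_frame("scene"); a=im[150:300,260:470,::-1]; cv2.imwrite("pics/s5.png",cv2.resize(a,None,fx=3.8,fy=3.8,interpolation=cv2.INTER_CUBIC))
```

```text
w 0.0074350861246614995 [0.5255 0.4762 2.3576] [0.6118 0.0637 0.1385]
[0.6115 0.0636 0.143 ] [-0.064  -0.3336 -2.0939] 14.1833
```

View pics/s5.png

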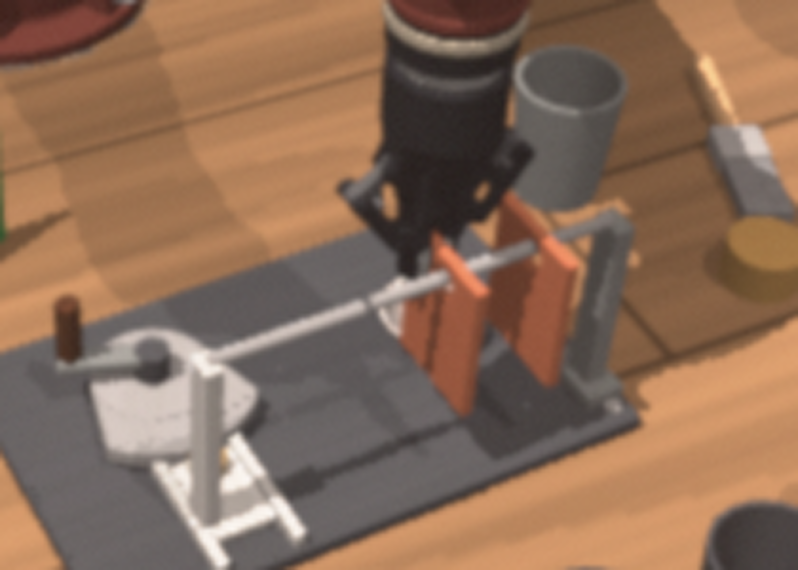

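Run:
```python
from h import *
t=np.array([.6355,.0645])-.024*XD
for s in (.03,.06,.099):
    hit=arm.line_to([*(t-s*YD),.143],v=.06,stop_force=5)
    print(hit,telemetry.current_position(),telemetry.current_force(),telemetry.current_clock())
    if hit: break
im=grab_frame("scene"); a=im[150:300,260:470,::-1]; cv2.imwrite("pics/s6.png",cv2.resize(a,None,fx=3.8,fy=3.8,interpolation=cv2.INTER_CUBIC))
```

```text
False [0.6126 0.0335 0.143 ] [ 0.1325  0.4511 -1.2603] 14.8833
False [0.6136 0.0035 0.143 ] [ 0.285   0.5626 -1.1946] 15.5333
False [ 0.6149 -0.0352  0.143 ] [ 0.2991  0.0139 -1.2755] 16.3333
```

View pics/s6.png

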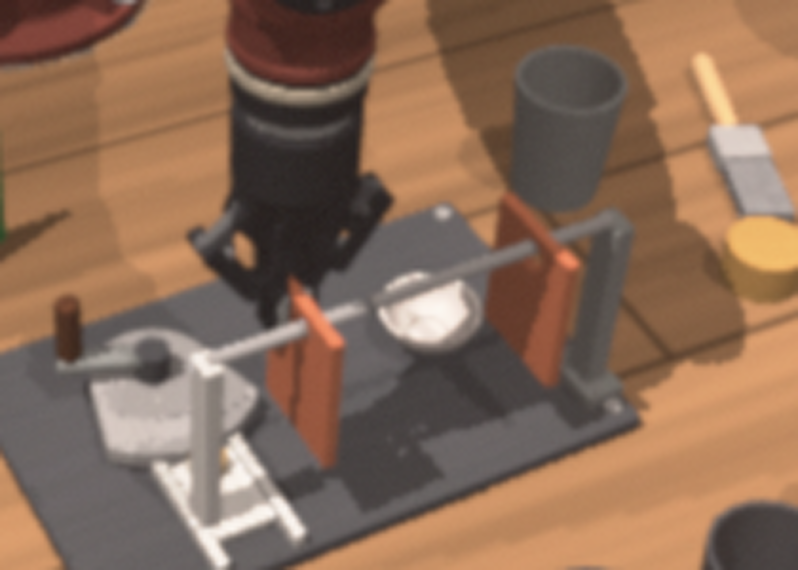

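The tile is on the peg's middle, at zoom (315,320), with the gap behind it at (370,305). I'll lower, release gently and retreat.

Run:
```python
from h import *
t=np.array([.6355,.0645])-.024*XD-.099*YD
hit=arm.line_to([*t,.138],v=.02,stop_force=2.5)
print(hit,telemetry.current_position(),telemetry.current_force(),telemetry.current_clock())
arm.gripper_to(.016); arm.gripper_to(.040)
p=telemetry.current_position()
arm.hold(.3)
arm.line_to([*p[:2],.26],v=.12)
print(telemetry.current_clock(),telemetry.current_force())
arm.reach([.45,.25,.30],down(YAW+np.pi/2))
arm.hold(.5)
print(telemetry.current_clock())
im=grab_frame("scene"); a=im[150:300,220:430,::-1]; cv2.imwrite("pics/s7.png",cv2.resize(a,None,fx=3.8,fy=3.8,interpolation=cv2.INTER_CUBIC))
im=grab_frame("top"); cv2.imwrite("pics/t7f.png",im[:,:,::-1]);a=im[130:250,240:400,::-1]; cv2.imwrite("pics/t7.png",cv2.resize(a,None,fx=5,fy=5,interpolation=cv2.INTER_CUBIC))
```

```text
True [ 0.6152 -0.035   0.1379] [-0.026   1.1942  5.0468] 16.7
18.7833 [-0.3933 -0.1758  0.8288]
20.5417
```

View pics/s7.png

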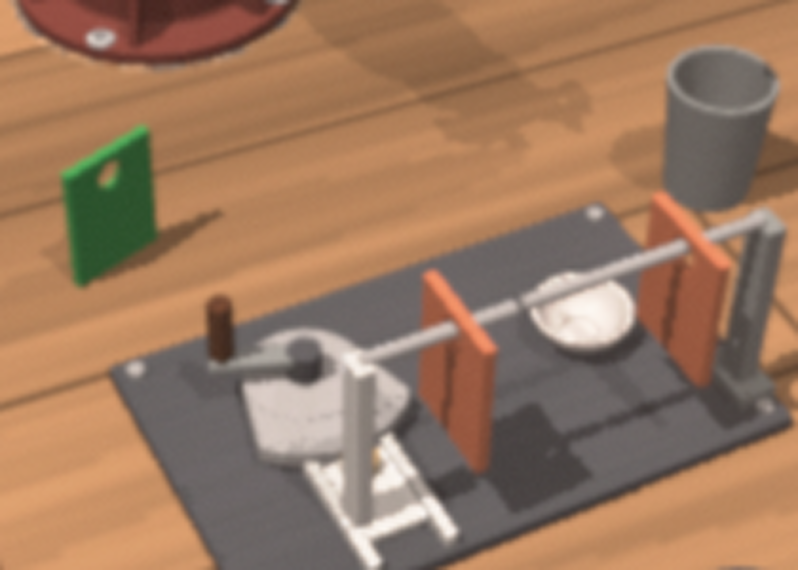

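View pics/t7.png

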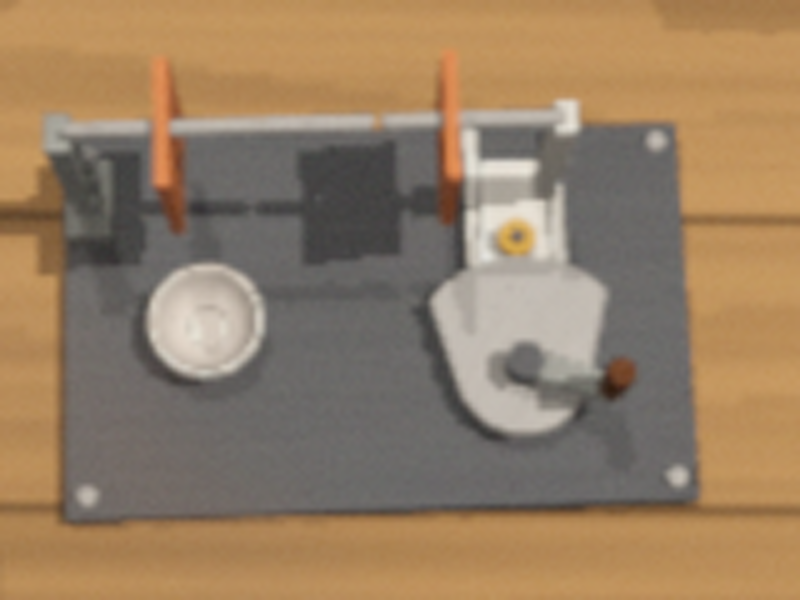

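Tile A hangs on the peg at top zoom (450,120), about 40 mm past the gap at (377,122). Tile B and the dish haven't moved, and the roller is mid-flat. I'll check the crank angle and tile position with numbers, then hand in.

Run:
```python
from h import *
k=atz("top",*zt((621,369)),.107);d=k[:2]-AX
print("crank",(np.arctan2(d[1],d[0])%(2*np.pi))-YAW-np.radians(100),np.linalg.norm(d))
e=tri(zs((459,310),o=(220,150)),zt((450,118)));print("tile top mid",e)
a=cv2.imread("pics/top0.png").astype(int);b=cv2.imread("pics/t7f.png").astype(int)
D=(abs(a-b).max(2)>50).astype(np.uint8); n,_,st,_=cv2.connectedComponentsWithStats(D); print([tuple(s) for s in st[1:] if s[4]>15])
print(telemetry.current_clock()); arm.close_job()
```

```text
crank 2.613045622431671 0.05425116922900515
tile top mid [ 0.6365 -0.0333  0.174 ]
[(np.int32(79), np.int32(105), np.int32(157), np.int32(152), np.int32(8334)), (np.int32(317), np.int32(150), np.int32(40), np.int32(18), np.int32(208)), (np.int32(293), np.int32(153), np.int32(5), np.int32(17), np.int32(53)), (np.int32(316), np.int32(152), np.int32(12), np.int32(4), np.int32(33)), (np.int32(334), np.int32(162), np.int32(19), np.int32(20), np.int32(212)), (np.int32(350), np.int32(183), np.int32(11), np.int32(13), np.int32(96)), (np.int32(326), np.int32(184), np.int32(12), np.int32(24), np.int32(130)), (np.int32(339), np.int32(184), np.int32(8), np.int32(7), np.int32(46)), (np.int32(96), np.int32(196), np.int32(53), np.int32(85), np.int32(1153)), (np.int32(336), np.int32(197), np.int32(32), np.int32(29), np.int32(376)), (np.int32(183), np.int32(244), np.int32(42), np.int32(49), np.int32(764)), (np.int32(0), np.int32(275), np.int32(136), np.int32(125), np.int32(11598)), (np.int32(121), np.int32(295), np.int32(27), np.int32(78), np.int32(564)), (np.int32(214), np.int32(294), np.int32(34), np.int32(78), np.int32(1123)), (np.int32(259), np.int32(340), np.int32(15), np.int32(16), np.int32(76)), (np.int32(337), np.int32(356), np.int32(15), np.int32(12), np.int32(66)), (np.int32(161), np.int32(361), np.int32(38), np.int32(13), np.int32(253)), (np.int32(175), np.int32(375), np.int32(8), np.int32(5), np.int32(18)), (np.int32(361), np.int32(375), np.int32(9), np.int32(14), np.int32(47)), (np.int32(174), np.int32(380), np.int32(11), np.int32(9), np.int32(44)), (np.int32(166), np.int32(388), np.int32(22), np.int32(12), np.int32(126)), (np.int32(252), np.int32(388), np.int32(24), np.int32(12), np.int32(92)), (np.int32(202), np.int32(393), np.int32(22), np.int32(7), np.int32(68)), (np.int32(365), np.int32(392), np.int32(5), np.int32(8), np.int32(20))]
20.6417
the job is handed in; nothing more can be done
```

The job is done and handed in at 20.6 s on the robot's clock, well under the 53 s limit. I gripped the knob, turned the crank into the dwell and released it. Then I gripped tile A, raised it about 5 mm, moved it along the rail and across the gap, lowered it onto the peg, let go and backed away.

Last checks, from the final pictures:
- **Crank:** it reads 2.61 rad (dwell middle 2.6). The roller is centred on the flat and the peg is in line with the rail.
- **Tile A:** it hangs on the peg about 40 mm past its tip, with the arm clear. Its top edge measured 174 mm high against the 178 mm expected, which I put down to measurement error in hand-picked pixels.
- **Tile B and the dish:** both are where they were.
- **Other objects:** comparing the top pictures before and after, the only differences on the right side of the table are the crank, carriage and tile. On the left, the arm and its shadow hide the cup, brush and weight. The cup looked unmoved in the final scene view. I last saw the brush and weight, undisturbed, just before release, and did not check them separately after that.

Forces stayed low: the wrist reading peaked near 14 N while turning the crank.

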